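Put the thread reels away in the stock jar

TASK

Put the three loose reels of thread from the tray away in the glass jar, one at a time through its narrow neck, and then put the wooden lid on, plug down and sitting flat on the rim. Keep the jar standing where it is, without tipping or shoving it, and leave the cake of beeswax, the dye bottle and the hammer where they are.

Things in the scene. Friction and masses are not known exactly. Their poses are not given: they have to be found in the camera images.
- jar: Loose clear glass jar, 0.5 to 1 kg, open and empty on the bench. Origin: centre of its underside, z up its axis. Body 114 mm across up to 112 mm high, sloping shoulder from there to 150 mm, then an upright neck 48 mm outside and 40 mm inside diameter up to the rim at 180 mm, its thin lip 52 mm across. Wall 4 mm, floor 7 mm thick.
- jar_mouth (a point): Centre of the jar's open mouth, level with the rim, 180 mm above the jar's underside; inside diameter 40 mm.
- lid: Loose wooden jar lid, 0.07 kg, standing upright on its plug on the bench. Origin: centre of the plug's underside, z up. Cork plug 34 mm across, 0 to 14 mm up; wooden disc 60 mm across, 14 to 22 mm up; turned knob that grips as 24 mm across, 22 to 50 mm up. Put on, the plug is in the neck (3 mm clearance all round), the disc rests on the rim and the origin is 166 mm above the jar's underside.
- lid_knob (a point): Middle of the lid's knob, on its axis, 39 mm above the underside of the plug; the knob is 24 mm across.
- tray: Shallow square plywood tray fixed to the bench, 200 x 200 mm outside, 20 mm high, walls and floor 6 mm thick, sides along its x and y. Origin: centre of its underside. The three reels and the beeswax stand in it, one in each quarter, about 42 mm from the centre along x and y. It is on the robot's left or right, the jar on the other side.
- reel_red: Loose reel of red thread with wooden ends, a cylinder 28 mm across and 50 mm tall, 0.035 kg, standing on end in the tray. Origin: centre of its lower end, z along its axis. It fits the jar's neck only end-on.
- reel_red_mid (a point): Middle of the red reel, on its axis, 25 mm from each end.
- reel_blue: Loose reel of blue thread with wooden ends, a cylinder 28 mm across and 50 mm tall, 0.035 kg, standing on end in the tray. Origin: centre of its lower end, z along its axis. It fits the jar's neck only end-on.
- reel_blue_mid (a point): Middle of the blue reel, on its axis, 25 mm from each end.
- reel_black: Loose reel of black thread with wooden ends, a cylinder 28 mm across and 50 mm tall, 0.035 kg, standing on end in the tray. Origin: centre of its lower end, z along its axis. It fits the jar's neck only end-on.
- reel_black_mid (a point): Middle of the black reel, on its axis, 25 mm from each end.
- beeswax: Bystander: round amber-yellow cake of beeswax, 38 mm across, 21 mm high, loose in the tray. Origin: centre of its underside.
- dye: Bystander: small amber glass bottle of edge dye with red label and black cap, 42 mm across, 85 mm high, loose on the bench. Origin: centre of its underside.
- hammer: Bystander: hammer lying on the bench beyond the work, 250 mm long, wooden handle and steel head, 27 mm high. Origin: under the middle of its length, x from the handle to the head.
There are look-alikes about, which are no part of the job. What is shaped like the reel_blue but green or turquoise is not meant.

How it is judged (in metres and radians):
On the way, in this order (a step that is already met when the one before it is completed fails the run):
1. a first reel lies inside the jar, alone (((horizontal distance between reel_red_mid and jar below 0.055 m and z of reel_red_mid in the frame of jar between 0 and 0.135 m) or (horizontal distance between reel_blue_mid and jar below 0.055 m and z of reel_blue_mid in the frame of jar between 0 and 0.135 m) or (horizontal distance between reel_black_mid and jar below 0.055 m and z of reel_black_mid in the frame of jar between 0 and 0.135 m))), for 0.2 s.
2. then a second reel lies in the jar with it ((((horizontal distance between reel_red_mid and jar below 0.055 m and z of reel_red_mid in the frame of jar between 0 and 0.135 m) and (horizontal distance between reel_blue_mid and jar below 0.055 m and z of reel_blue_mid in the frame of jar between 0 and 0.135 m)) or ((horizontal distance between reel_red_mid and jar below 0.055 m and z of reel_red_mid in the frame of jar between 0 and 0.135 m) and (horizontal distance between reel_black_mid and jar below 0.055 m and z of reel_black_mid in the frame of jar between 0 and 0.135 m)) or ((horizontal distance between reel_blue_mid and jar below 0.055 m and z of reel_blue_mid in the frame of jar between 0 and 0.135 m) and (horizontal distance between reel_black_mid and jar below 0.055 m and z of reel_black_mid in the frame of jar between 0 and 0.135 m)))), for 0.2 s.
3. then all three reels lie in the jar (horizontal distance between each of reel_red_mid, reel_blue_mid, reel_black_mid and jar below 0.055 m and z of reel_red_mid in the frame of jar between 0 and 0.135 m and z of reel_blue_mid in the frame of jar between 0 and 0.135 m and z of reel_black_mid in the frame of jar between 0 and 0.135 m), for 0.2 s.
At the end, for the whole second after the job is handed in: All three reels lie in the jar below its neck; the lid sits plug down flat on the rim (height within 4 mm, centred within 6 mm, tilt under 0.06 rad); lid and jar at rest, the jar upright and within 40 mm of its start, beeswax, dye bottle and hammer within 30 mm of theirs (all of step 3 and horizontal distance between lid and jar below 0.006 m and z of lid in the frame of jar between 0.162 and 0.17 m and angle between lid's own z axis and vertical below 0.06 rad and angle between jar's own z axis and vertical below 0.05 rad and linear speed of each of lid, jar below 0.02 m/s and distance of jar from where it was at the start of the episode below 0.04 m and distance of each of beeswax, dye, hammer from where it was at the start of the episode below 0.03 m); the robot touches nothing.
It fails at once if the jar is tipped by more than 0.3 rad (angle between jar's own z axis and vertical above 0.3 rad).
It fails at once if the jar is shoved more than 40 mm from where it stood (distance of jar from where it was at the start of the episode above 0.04 m).
It fails at once if the beeswax is moved more than 30 mm (distance of beeswax from where it was at the start of the episode above 0.03 m).
It fails at once if the dye bottle is moved more than 30 mm (distance of dye from where it was at the start of the episode above 0.03 m).
It fails at once if the hammer is moved more than 30 mm (distance of hammer from where it was at the start of the episode above 0.03 m).
It also fails if it takes over 67 s, if anything falls off the work surface, if the arm or the gripper's body presses on something with over 40 N, if the wrist force passes 120 N, or if a joint passes its speed limit or range.

ROBOT

A 7-joint arm with a two-finger parallel gripper is mounted at the origin on the work surface. World frame = base frame: x ahead of the robot, y to its left, z up, the work surface at z = 0. Lengths are in mm, angles in rad, forces in N, time in s.
With the tool pointing down it reaches from about 400 to 875 mm from the base axis. Payload 4.4 kg.
Tool frame: the origin (TCP) lies midway between the tips of the shut fingers; the grasp point (between the pads) lies 19 mm behind it; z points along the fingers, y is the line along which they close (so a half turn about z gives the same grasp; the last joint's range is limited). The gripper opens to 85 mm and grips with 20 to 120 N. Pads are 22 mm wide; open, the fingers measure 114 mm over their backs; the gripper's body (76 mm by 85 mm) begins 54 mm behind the grasp point. The pads swing forward as they close: fully open they stand 13 mm farther back than shut.
Start: joints at [-1.169, 0.628, 0.038, 1.517, -0.027, 0.996, -0.02], TCP at [293.08, 580.191, 231.313] pointing down, gripper open.
Joint ranges: [-3.06, 3.06], [-0.37, 2.12], [-1.25, 1.32], [0.18, 2.47], [-1.1, 4.24], [0.23, 1.98], [-2.94, 2.94]. Speed limits (rad/s): [2.57, 2.57, 3.14, 3.14, 3.14, 3.14, 3.14].

INTERFACE

Orientations are given as [roll, pitch, yaw] about the fixed x, y, z axes, in that order (R = Rz(yaw) Ry(pitch) Rx(roll)).
In Python, from cell import read_state, get_image, finish_job gives the robot as it stands.
- The arm moves only by the tool send_rows, never from a script. Its argument "series" is a list of rows, each an object of numbers: "ax", "ay", "az": the turn, a rotation vector about the tool's x, y, z in rad; "dx", "dy", "dz": the shift along the tool's x, y, z in cm; "hand": the closure, from 0 (fully open) to 1 (shut). In form: [{"ax": .., "ay": .., "az": .., "dx": .., "dy": .., "dz": .., "hand": ..}, ...]. A call has 1 to 10 rows; each row is the pose to reach, as a shift and turn from the pose commanded when the call began, along the tool's axes at that moment; what a row does not reach only later rows make up. A row lasts 1/10 s, in which the tool goes at most 50 mm and 8.59 degrees, less where a joint would pass 70% of its speed; a pose out of reach is approached as far as the arm can. A call with a gripper value outside its range is refused whole. The fingers move at their own pace and stop on an object; the grip force is fixed at half the most. Time passes only in rows, so rows that repeat a pose let the fingers close. It gives the time, the measured TCP pose, the force, the opening and the grip force at its end, in the units of the state.
- read_state(): the state, without advancing time (a new reading comes with each control period).
- get_image(name): name is "scene" or "top"; returns a dict with "pixels" (480x640x3 uint8, red, green, blue), "mtx" (3x3 intrinsics, pixels), "R" (3x3) and "t" (3): a world point X has camera coordinates R X + t. Camera axes: x right, y down, z forward; pixel columns grow to the right and rows downward; lengths in mm; the calibration is good to about 2 mm. A picture is of the moment at which its call begins. There is no depth.
- finish_job(): hands the job in; it is judged then, once.
The state is a dict: "clock": time; "qpos": joint angles; "qd": joint speeds; "tau": joint torques, N m; "eef_pos": TCP position; "tool_rot": TCP orientation; "force": force on the tool from outside, world axes, zero at the start; "torque": the same for the moment, N m; "width": finger opening in mm; "gripper_force": force on a finger pad.
Only numpy, scipy, OpenCV 4.12 (cv2) and the standard library are available. Lean on these libraries where they do the work, as an engineer would, in place of code of your own. Each camera call takes 0.05 s, during which the arm holds its last target. There are 200 camera calls.

## Working session

There is one attempt and no reset: what is moved stays moved. The work goes in short steps, Python scripts to look and compute and a tool call to move; the robot and the scene stay as the last step left them, time stands still between calls to the robot, and variables do not carry over. Pictures are saved under pics/ and viewed, at most 10 in all, crops included, and the job is handed in when it is done.

Besides the shell and the picture viewer there is one more tool, called after "Call:" in YAML: its name, and indented under it one key for each argument. send_rows: Moves the arm, as the interface text tells. Its arguments: {"type":"object","properties":{"series":{"type":"array","items":{"type":"object","properties":{"ax":{"type":"number"},"ay":{"type":"number"},"az":{"type":"number"},"dx":{"type":"number"},"dy":{"type":"number"},"dz":{"type":"number"},"hand":{"type":"number"}}}}},"required":["series"]}

```bash
mkdir -p pics
cat > h.py <<'E'
import numpy as np, cv2
from cell import read_state, get_image, finish_job
from scipy.spatial.transform import Rotation as Ro
def ray(im,u,v,z):
    K,R,t=(np.array(im[k],float) for k in("mtx","R","t"))
    d=R.T@np.linalg.solve(K,[u,v,1]); c=-R.T@t
    return c+d*(z-c[2])/d[2]
def proj(im,X):
    p=np.array(im["mtx"])@(np.array(im["R"])@np.array(X,float)+np.array(im["t"]).ravel()); return p[:2]/p[2]
def save(im,n,crop=None,s=1):
    p=im["pixels"][:,:,::-1]
    if crop: a,b,c,d=crop; p=p[b:d,a:c]
    cv2.imwrite("pics/"+n,cv2.resize(p,None,fx=s,fy=s))
E
python3 - <<'E'
from h import *
for n in("scene","top"):
    im=get_image(n); save(im,n+"0.png"); R=np.array(im["R"]); print(n,-R.T@np.array(im["t"]).ravel(),R.round(2).tolist(),np.array(im["mtx"]).tolist())
s=read_state(); print(s)
E
```

```text
scene [1190.95941452  345.26410345  838.20459402] [[-0.42, 0.91, -0.02], [0.66, 0.29, -0.7], [-0.63, -0.3, -0.72]] [[480.890227415563, 0.0, 313.3412180959578], [0.0, 480.890227415563, 233.55700850098214], [0.0, 0.0, 1.0]]
top [ 443.79089687   58.29412997 1326.85065004] [[0.01, -1.0, 0.0], [-0.99, -0.01, -0.11], [0.11, -0.0, -0.99]] [[514.4681735138859, 0.0, 318.83180355525747], [0.0, 514.4681735138859, 230.19951874862176], [0.0, 0.0, 1.0]]
{'clock': 0.1, 'qpos': array([-1.16878326,  0.62925992,  0.03849014,  1.51825742, -0.02699024,
        0.99628257, -0.02000074]), 'qd': array([-2.75726498e-05, -1.97590576e-03,  9.07890835e-04, -3.37089149e-03,
       -8.51004894e-04,  7.17857369e-04, -5.28471686e-04]), 'tau': array([ 3.41502200e-03, -5.64546740e+01,  1.23096116e+00, -1.93978822e+01,
        1.13891126e-02,  5.44729584e-03,  1.65387900e-05]), 'eef_pos': array([292.8594258 , 579.67293979, 230.48117681]), 'tool_rot': array([-3.13990530e+00,  5.18098433e-05,  2.67374773e+00]), 'force': array([ 1.17984193, -0.69292254,  0.45960682]), 'torque': array([-0.01189275, -0.0339239 , -0.00849607]), 'gripper_force': 0.0, 'width': 85.61506432363655}
```

View pics/scene0.png

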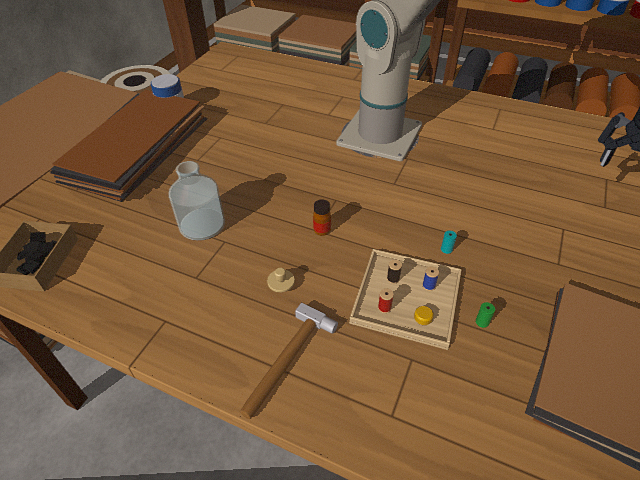

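View pics/top0.png

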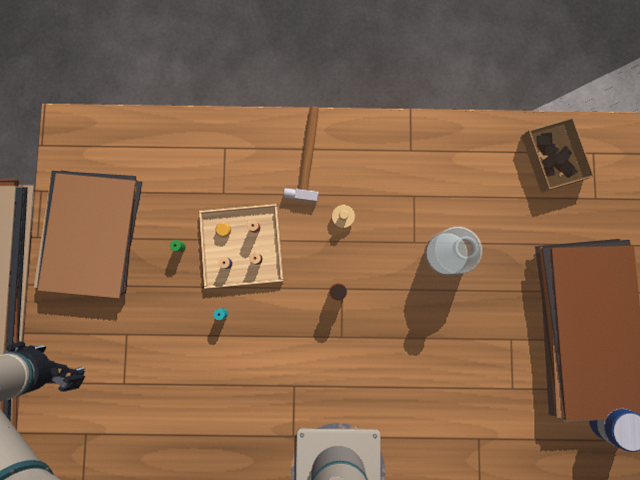

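Scene view: the reels are red (386,300), blue (431,278) and black (395,271). The beeswax is at (424,315), jar at (196,200), lid at (281,279), dye at (321,217) and hammer at (318,318).
What could be mistaken for the blue reel: turquoise (449,242) and green (486,315), both outside the tray. In the top view they are at (220,314) and (177,246), and blue itself is at (226,263). I choose the reels in the tray and check them in a close crop.

Run:
```python
from h import *
a=get_image("top");b=get_image("scene")
A=cv2.resize(a["pixels"][195:295,195:295],(400,400),interpolation=2);A2=cv2.resize(a["pixels"][210:300,410:500],(400,400),interpolation=2)
B=cv2.resize(b["pixels"][240:350,345:475],(400,340),interpolation=2)[:200]
C=np.hstack([A,A2])
cv2.imwrite("pics/crop1.png",C[:,:,::-1])
def fl(im,u,v,r,lo,hi):
    hsv=cv2.cvtColor(im["pixels"],cv2.COLOR_RGB2HSV)[v-r:v+r,u-r:u+r]
    m=cv2.inRange(hsv,lo,hi);ys,xs=np.nonzero(m);return xs.mean()+u-r,ys.mean()+v-r,len(xs)
for n,p,z in[("red",(253.5,227),56),("blue",(226,263),56),("black",(257,258.5),56),("wax",(223,230),27),("lidknob",(343.5,215),50),("dye",(338.5,292),85)]:
    print(n,ray(a,*p,z).round(1))
for p in [(200,212),(276,206),(282,284),(204,291)]: print("tray",ray(a,*p,20).round(1))
for n,p,z in[("red",(386,293.5),56),("blue",(431.5,270),56),("black",(396,265),56),("lidknob",(281,270),50),("dye",(321.5,205),85),("jarmouth",(187,169),180)]:
    print("sc",n,ray(b,*p,z).round(1))
print("topjar",ray(a,466,247,180).round(1))
```

```text
red [595.1 218.2  56. ]
blue [504.7 283.5  56. ]
black [516.9 207.4  56. ]
wax [589.8 299.2  27. ]
lidknob [629.2  -5.7  50. ]
dye [437.6   6.6  85. ]
tray [636.2 361.   20. ]
tray [654.5 166.5  20. ]
tray [455.4 146.8  20. ]
tray [435.2 342.9  20. ]
sc red [602.2 219.1  56. ]
sc blue [505.4 286.4  56. ]
sc black [522.2 214.2  56. ]
sc lidknob [628.6  -5.9  50. ]
sc dye [442.1   5.8  85. ]
sc jarmouth [ 547.5 -271.9  180. ]
topjar [ 541.9 -273.9  180. ]
```

View pics/crop1.png

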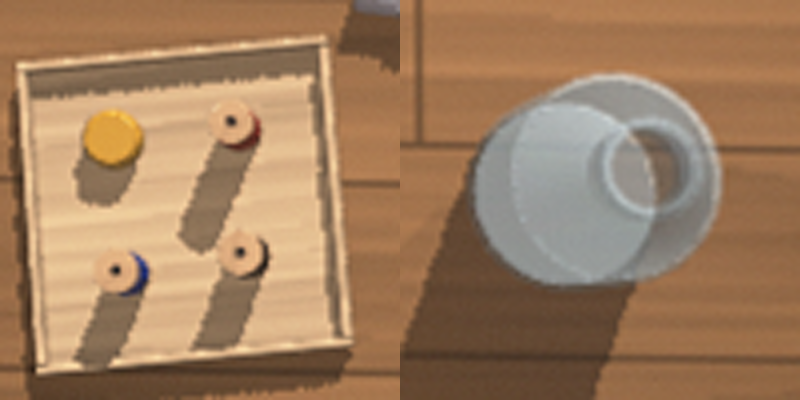

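The crop confirms the red (254,227), blue (226,263) and black (257,259) reels in the tray, next to the amber wax. The jar mouth is at about (466,247).

```bash
cat >> h.py <<'E'
def go(x,y,z,yaw=2.674):
    s=read_state(); R=Ro.from_euler("xyz",s["tool_rot"]); 
    Rt=Ro.from_euler("xyz",[np.pi,0,yaw]); rv=(R.inv()*Rt).as_rotvec()
    print("cm",(R.inv().apply(np.array([x,y,z])-s["eef_pos"])/10).round(2),"rv",rv.round(3),"at",s["eef_pos"].round(1),"w",round(s["width"],1),"t",round(s["clock"],1))
E
python3 -c "
from h import *
go(600,220,140)"
```

```text
cm [-43.63 -18.26   9.1 ] rv [-0.001  0.    -0.   ] at [293.  579.9 230.7] w 85.7 t 0.2
```

Call:
send_rows:
  series:
    - {"dx": -2,"dy": -0.8,"dz": 0,"hand": 0.4}
    - {"dx": -6,"dy": -2.5,"dz": 0.3,"hand": 0.4}
    - {"dx": -10,"dy": -4.2,"dz": 1,"hand": 0.4}
    - {"dx": -14,"dy": -5.9,"dz": 2,"hand": 0.4}
    - {"dx": -18,"dy": -7.5,"dz": 3,"hand": 0.4}
    - {"dx": -22,"dy": -9.2,"dz": 4,"hand": 0.4}
    - {"dx": -26,"dy": -10.9,"dz": 5,"hand": 0.4}
    - {"dx": -30,"dy": -12.5,"dz": 6,"hand": 0.4}
    - {"dx": -34,"dy": -14.2,"dz": 7,"hand": 0.4}
    - {"dx": -38,"dy": -15.9,"dz": 8,"hand": 0.4}

```text
invalid input at $.series[0]: expected keys ax, ay, az, dx, dy, dz, hand
```

```bash
python3 -c "
from h import *
go(600,220,140)"
```

```text
cm [-43.63 -18.26   9.1 ] rv [-0.001  0.    -0.   ] at [293.  579.9 230.7] w 85.7 t 0.2
```

Call:
send_rows:
  series:
    - {"ax": 0,"ay": 0,"az": 0,"dx": -2,"dy": -0.8,"dz": 0,"hand": 0.4}
    - {"ax": 0,"ay": 0,"az": 0,"dx": -6,"dy": -2.5,"dz": 0.3,"hand": 0.4}
    - {"ax": 0,"ay": 0,"az": 0,"dx": -10,"dy": -4.2,"dz": 1,"hand": 0.4}
    - {"ax": 0,"ay": 0,"az": 0,"dx": -14.5,"dy": -6.1,"dz": 2,"hand": 0.4}
    - {"ax": 0,"ay": 0,"az": 0,"dx": -19,"dy": -8,"dz": 3,"hand": 0.4}
    - {"ax": 0,"ay": 0,"az": 0,"dx": -23.5,"dy": -9.8,"dz": 4,"hand": 0.4}
    - {"ax": 0,"ay": 0,"az": 0,"dx": -28,"dy": -11.7,"dz": 5,"hand": 0.4}
    - {"ax": 0,"ay": 0,"az": 0,"dx": -32,"dy": -13.4,"dz": 6,"hand": 0.4}
    - {"ax": 0,"ay": 0,"az": 0,"dx": -36,"dy": -15,"dz": 7,"hand": 0.4}
    - {"ax": 0,"ay": 0,"az": 0,"dx": -40,"dy": -16.7,"dz": 8,"hand": 0.4}

```text
clock: 1.2
eef_pos: [575.8, 249.4, 150.8]
tool_rot: [3.142, -0.0, 2.674]
force: [1.2, -0.7, -0.3]
width: 51.2
gripper_force: 0.0
```

```bash
python3 -c "
from h import *
go(600,220,90)
print(read_state()['qpos'])"
```

```text
cm [-3.49 -1.53  6.08] rv [ 0. -0. -0.] at [575.8 249.4 150.8] w 51.2 t 1.2
[-0.46274747  0.68670019  0.01554528  1.6616929  -0.0140925   0.79336437
  0.66218082]
```

Call:
send_rows:
  series:
    - {"ax": 0,"ay": 0,"az": 0,"dx": -1.8,"dy": -0.8,"dz": 2,"hand": 0.4}
    - {"ax": 0,"ay": 0,"az": 0,"dx": -3.5,"dy": -1.5,"dz": 4.5,"hand": 0.4}
    - {"ax": 0,"ay": 0,"az": 0,"dx": -3.5,"dy": -1.5,"dz": 6,"hand": 0.4}
    - {"ax": 0,"ay": 0,"az": 0,"dx": -3.5,"dy": -1.5,"dz": 6,"hand": 0.4}

```text
clock: 1.6
eef_pos: [597.0, 221.4, 88.8]
tool_rot: [-3.138, -0.004, 2.674]
force: [-0.4, 0.5, 0.4]
width: 51.2
gripper_force: 0.0
```

Run:
```python
from h import *
go(600,220,35)
b=get_image("scene");a=get_image("top")
P=[np.ascontiguousarray(cv2.resize(b["pixels"][215:345,335:465],(400,400))),np.ascontiguousarray(cv2.resize(a["pixels"][180:290,200:310],(400,400)))]
e=read_state()["eef_pos"]
p=(proj(b,[e[0],e[1],56])-[335,215])*400/130; q=(proj(a,[e[0],e[1],56])-[200,180])*400/110
cv2.circle(P[0],tuple(int(i) for i in p),3,(0,255,0),-1);cv2.circle(P[1],tuple(int(i) for i in q),3,(0,255,0),-1)
cv2.imwrite("pics/c2.png",np.hstack(P)[:,:,::-1])
```

```text
cm [-0.35  0.03  5.38] rv [-0.004 -0.004 -0.   ] at [597.  221.4  88.8] w 51.2 t 1.6
```

View pics/c2.png

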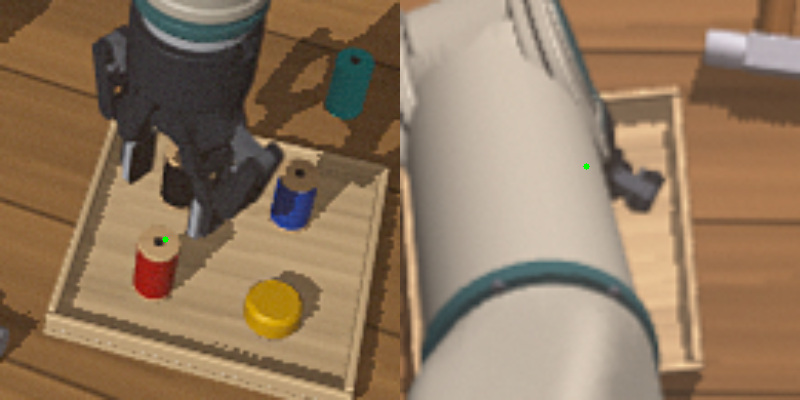

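Red's hole is at crop (157,241), which is scene pixel (386,293). The fingers straddle it, with an offset of a few mm.

Run:
```python
from h import *
b=get_image("scene")
p=ray(b,335+157.5*.325-.35,215+241.5*.325-.35,56);print(p)
a=get_image("top");print(ray(a,252.4,225,56))
go(601,218,35)
```

```text
[601.44333361 218.46206198  56.        ]
[600.04237004 221.11933473  56.        ]
cm [-0.42 -0.44  5.75] rv [0.002 0.    0.002] at [599.2 223.7  92.5] w 51.4 t 1.8
```

Call:
send_rows:
  series:
    - {"ax": 0,"ay": 0,"az": 0,"dx": -0.3,"dy": -0.2,"dz": 1.5,"hand": 0.4}
    - {"ax": 0,"ay": 0,"az": 0,"dx": -0.3,"dy": -0.3,"dz": 3.5,"hand": 0.4}
    - {"ax": 0,"ay": 0,"az": 0,"dx": -0.3,"dy": -0.3,"dz": 5.5,"hand": 0.4}
    - {"ax": 0,"ay": 0,"az": 0,"dx": -0.3,"dy": -0.3,"dz": 5.5,"hand": 0.4}
    - {"ax": 0,"ay": 0,"az": 0,"dx": -0.3,"dy": -0.3,"dz": 5.5,"hand": 0.8}
    - {"ax": 0,"ay": 0,"az": 0,"dx": -0.3,"dy": -0.3,"dz": 5.5,"hand": 0.8}
    - {"ax": 0,"ay": 0,"az": 0,"dx": -0.3,"dy": -0.3,"dz": 5.5,"hand": 0.8}
    - {"ax": 0,"ay": 0,"az": 0,"dx": -0.3,"dy": -0.3,"dz": 5.5,"hand": 0.8}

```text
clock: 2.6
eef_pos: [601.3, 217.9, 37.2]
tool_rot: [3.14, 0.001, 2.674]
force: [-0.0, -0.1, 1.2]
width: 26.1
gripper_force: 58.8
```

Run:
```python
from h import *
go(544,-273,270)
```

```text
cm [-17.05 -46.36 -23.32] rv [ 0.001  0.001 -0.   ] at [601.3 217.9  37.2] w 26.1 t 2.6
```

Call:
send_rows:
  series:
    - {"ax": 0,"ay": 0,"az": 0,"dx": 0,"dy": 0,"dz": -2,"hand": 0.8}
    - {"ax": 0,"ay": 0,"az": 0,"dx": 0,"dy": 0,"dz": -6,"hand": 0.8}
    - {"ax": 0,"ay": 0,"az": 0,"dx": -0.5,"dy": -1,"dz": -10,"hand": 0.8}
    - {"ax": 0,"ay": 0,"az": 0,"dx": -1.5,"dy": -4,"dz": -13,"hand": 0.8}
    - {"ax": 0,"ay": 0,"az": 0,"dx": -3,"dy": -8,"dz": -15,"hand": 0.8}
    - {"ax": 0,"ay": 0,"az": 0,"dx": -4.4,"dy": -12,"dz": -17,"hand": 0.8}
    - {"ax": 0,"ay": 0,"az": 0,"dx": -5.9,"dy": -16,"dz": -19,"hand": 0.8}
    - {"ax": 0,"ay": 0,"az": 0,"dx": -7.3,"dy": -20,"dz": -21,"hand": 0.8}
    - {"ax": 0,"ay": 0,"az": 0,"dx": -8.8,"dy": -24,"dz": -23,"hand": 0.8}
    - {"ax": 0,"ay": 0,"az": 0,"dx": -10.3,"dy": -28,"dz": -23,"hand": 0.8}

```text
clock: 3.6
eef_pos: [567.7, -80.7, 269.8]
tool_rot: [3.139, 0.006, 2.674]
force: [1.6, -0.2, -0.4]
width: 25.9
gripper_force: 58.8
```

Run:
```python
from h import *
go(544,-273,260)
```

```text
cm [ -6.55 -18.23   0.98] rv [ 0.002  0.006 -0.   ] at [567.7 -80.7 269.8] w 25.9 t 3.6
```

Call:
send_rows:
  series:
    - {"ax": 0,"ay": 0,"az": 0,"dx": -1.2,"dy": -3.5,"dz": 0,"hand": 0.8}
    - {"ax": 0,"ay": 0,"az": 0,"dx": -2.5,"dy": -7,"dz": 0,"hand": 0.8}
    - {"ax": 0,"ay": 0,"az": 0,"dx": -3.8,"dy": -10.5,"dz": 0,"hand": 0.8}
    - {"ax": 0,"ay": 0,"az": 0,"dx": -5,"dy": -14,"dz": 0.3,"hand": 0.8}
    - {"ax": 0,"ay": 0,"az": 0,"dx": -6,"dy": -16.5,"dz": 0.6,"hand": 0.8}
    - {"ax": 0,"ay": 0,"az": 0,"dx": -6.6,"dy": -18,"dz": 1,"hand": 0.8}
    - {"ax": 0,"ay": 0,"az": 0,"dx": -6.6,"dy": -18.3,"dz": 1,"hand": 0.8}
    - {"ax": 0,"ay": 0,"az": 0,"dx": -6.6,"dy": -18.3,"dz": 1,"hand": 0.8}
    - {"ax": 0,"ay": 0,"az": 0,"dx": -6.6,"dy": -18.3,"dz": 1,"hand": 0.8}

```text
clock: 4.5
eef_pos: [543.4, -269.6, 256.5]
tool_rot: [3.14, -0.0, 2.676]
force: [0.1, -0.7, -0.7]
width: 26.0
gripper_force: 58.8
```

Run:
```python
from h import *
go(544,-273,220)
b=get_image("scene");a=get_image("top")
go(544,-273,220)
P=[np.ascontiguousarray(cv2.resize(b["pixels"][100:240,120:260],(400,400),interpolation=2)),np.ascontiguousarray(cv2.resize(a["pixels"][180:320,400:540],(400,400),interpolation=2))]
e=read_state()["eef_pos"]
for i,(im,o) in enumerate(((b,[120,100]),(a,[400,180]))):
    for X,c in(([e[0],e[1],e[2]-31],(0,255,0)),([e[0],e[1],180],(255,0,0)),([544,-273,180],(255,255,0))):
        p=(proj(im,X)-o)*400/140; cv2.circle(P[i],tuple(int(k) for k in p),2,c,-1)
cv2.imwrite("pics/c3.png",np.hstack(P)[:,:,::-1])
```

```text
cm [-0.21 -0.28  3.64] rv [ 0.002 -0.     0.002] at [ 543.4 -269.6  256.5] w 26.0 t 4.5
cm [-0.19 -0.25  3.65] rv [0.001 0.    0.003] at [ 543.4 -269.9  256.5] w 25.9 t 4.6
```

View pics/c3.png

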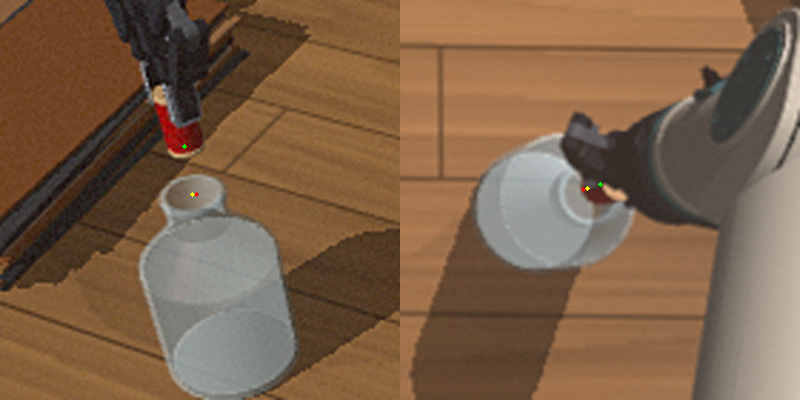

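The rim centre at crop (193,193) matches the estimate of (544,-273), and the reel hangs straight above it, so I lower it.

Call:
send_rows:
  series:
    - {"ax": 0,"ay": 0,"az": 0,"dx": -0.2,"dy": -0.25,"dz": 1,"hand": 0.8}
    - {"ax": 0,"ay": 0,"az": 0,"dx": -0.2,"dy": -0.25,"dz": 2.5,"hand": 0.8}
    - {"ax": 0,"ay": 0,"az": 0,"dx": -0.2,"dy": -0.25,"dz": 3.5,"hand": 0.8}
    - {"ax": 0,"ay": 0,"az": 0,"dx": -0.2,"dy": -0.25,"dz": 4.5,"hand": 0.8}
    - {"ax": 0,"ay": 0,"az": 0,"dx": -0.2,"dy": -0.25,"dz": 5.2,"hand": 0.8}
    - {"ax": 0,"ay": 0,"az": 0,"dx": -0.2,"dy": -0.25,"dz": 5.8,"hand": 0.8}
    - {"ax": 0,"ay": 0,"az": 0,"dx": -0.2,"dy": -0.25,"dz": 6.3,"hand": 0.8}
    - {"ax": 0,"ay": 0,"az": 0,"dx": -0.2,"dy": -0.25,"dz": 6.3,"hand": 0.8}

```text
clock: 5.4
eef_pos: [543.0, -274.9, 192.7]
tool_rot: [3.142, -0.001, 2.674]
force: [-0.8, 0.8, -0.5]
width: 25.6
gripper_force: 58.8
```

```bash
python3 -c "
from h import *
go(544,-273,192)"
```

```text
cm [-0.    0.21  0.07] rv [ 0.    -0.001 -0.   ] at [ 543.  -274.9  192.7] w 25.6 t 5.4
```

Call:
send_rows:
  series:
    - {"ax": 0,"ay": 0,"az": 0,"dx": 0,"dy": 0.2,"dz": 0,"hand": 0.8}
    - {"ax": 0,"ay": 0,"az": 0,"dx": 0,"dy": 0.2,"dz": 0,"hand": 0.4}
    - {"ax": 0,"ay": 0,"az": 0,"dx": 0,"dy": 0.2,"dz": 0,"hand": 0.4}
    - {"ax": 0,"ay": 0,"az": 0,"dx": 0,"dy": 0.2,"dz": 0,"hand": 0.4}
    - {"ax": 0,"ay": 0,"az": 0,"dx": 0,"dy": 0.2,"dz": -1,"hand": 0.4}
    - {"ax": 0,"ay": 0,"az": 0,"dx": 0,"dy": 0.2,"dz": -4,"hand": 0.4}
    - {"ax": 0,"ay": 0,"az": 0,"dx": 0,"dy": 0.2,"dz": -6,"hand": 0.4}

```text
clock: 6.1
eef_pos: [544.7, -273.6, 255.5]
tool_rot: [3.142, 0.002, 2.674]
force: [2.0, -0.4, 0.4]
width: 51.5
gripper_force: 0.0
```

Run:
```python
from h import *
b=get_image("scene")
cv2.imwrite("pics/c4.png",np.hstack([cv2.resize(b["pixels"][100:240,120:260],(400,400)),cv2.resize(b["pixels"][220:360,345:485],(400,400))])[:,:,::-1])
go(520,213,150)
```

```text
cm [24.44 42.31 10.71] rv [ 0.     0.008 -0.   ] at [ 546.5 -274.5  258.9] w 51.1 t 6.2
```

View pics/c4.png

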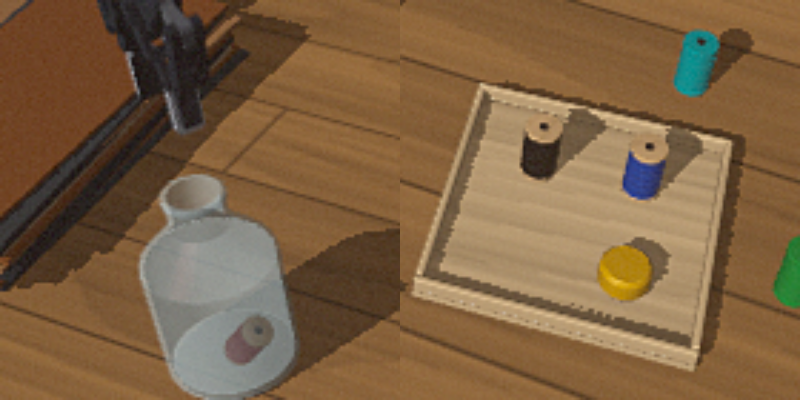

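The red reel lies in the jar at crop (250,340), and the jar hasn't moved. The other hole centres are black (144,128) and blue (250,147) in the right-hand crop.

Run:
```python
from h import *
b=get_image("scene")
for u,v in((144.,128),(250,147)): print(ray(b,345+u*.35-.3,220+v*.35-.3,56).round(1))
go(521,213,130)
```

```text
[521.6 212.   56. ]
[507.9 288.5  56. ]
cm [24.33 42.35 12.56] rv [ 0.     0.007 -0.   ] at [ 546.2 -274.4  257.2] w 51.2 t 6.2
```

Call:
send_rows:
  series:
    - {"ax": 0,"ay": 0,"az": 0,"dx": 1,"dy": 1.7,"dz": -1,"hand": 0.4}
    - {"ax": 0,"ay": 0,"az": 0,"dx": 3,"dy": 5.2,"dz": -1,"hand": 0.4}
    - {"ax": 0,"ay": 0,"az": 0,"dx": 5.2,"dy": 9.1,"dz": 0,"hand": 0.4}
    - {"ax": 0,"ay": 0,"az": 0,"dx": 7.5,"dy": 13,"dz": 1,"hand": 0.4}
    - {"ax": 0,"ay": 0,"az": 0,"dx": 9.9,"dy": 17.2,"dz": 2,"hand": 0.4}
    - {"ax": 0,"ay": 0,"az": 0,"dx": 12.3,"dy": 21.4,"dz": 4,"hand": 0.4}
    - {"ax": 0,"ay": 0,"az": 0,"dx": 14.7,"dy": 25.6,"dz": 6,"hand": 0.4}
    - {"ax": 0,"ay": 0,"az": 0,"dx": 17.1,"dy": 29.8,"dz": 8,"hand": 0.4}
    - {"ax": 0,"ay": 0,"az": 0,"dx": 19.5,"dy": 34,"dz": 10,"hand": 0.4}
    - {"ax": 0,"ay": 0,"az": 0,"dx": 21.7,"dy": 38,"dz": 12,"hand": 0.4}

```text
clock: 7.2
eef_pos: [520.7, 158.1, 136.3]
tool_rot: [-3.141, -0.001, 2.675]
force: [0.9, 0.4, 0.8]
width: 51.5
gripper_force: 0.0
```

```bash
python3 -c "
from h import *
go(521,212.5,90)"
```

```text
cm [2.42 4.87 4.63] rv [-0.    -0.001  0.001] at [520.7 158.1 136.3] w 51.5 t 7.2
```

Call:
send_rows:
  series:
    - {"ax": 0,"ay": 0,"az": 0,"dx": 1.3,"dy": 2.5,"dz": 1.5,"hand": 0.4}
    - {"ax": 0,"ay": 0,"az": 0,"dx": 2.3,"dy": 4.3,"dz": 3,"hand": 0.4}
    - {"ax": 0,"ay": 0,"az": 0,"dx": 2.5,"dy": 4.7,"dz": 4.5,"hand": 0.4}
    - {"ax": 0,"ay": 0,"az": 0,"dx": 2.5,"dy": 4.7,"dz": 4.5,"hand": 0.4}
    - {"ax": 0,"ay": 0,"az": 0,"dx": 2.5,"dy": 4.7,"dz": 4.5,"hand": 0.4}
    - {"ax": 0,"ay": 0,"az": 0,"dx": 2.5,"dy": 4.7,"dz": 4.5,"hand": 0.4}

```text
clock: 7.8
eef_pos: [521.7, 206.8, 92.7]
tool_rot: [-3.141, 0.001, 2.671]
force: [-0.8, -0.7, 0.2]
width: 51.2
gripper_force: 0.0
```

```bash
python3 -c "
from h import *
go(521,212.5,36)"
```

```text
cm [0.33 0.48 5.67] rv [-0.     0.001 -0.003] at [521.7 206.8  92.7] w 51.2 t 7.8
```

Call:
send_rows:
  series:
    - {"ax": 0,"ay": 0,"az": 0,"dx": 0.3,"dy": 0.4,"dz": 0.8,"hand": 0.4}
    - {"ax": 0,"ay": 0,"az": 0,"dx": 0.3,"dy": 0.45,"dz": 2.5,"hand": 0.4}
    - {"ax": 0,"ay": 0,"az": 0,"dx": 0.3,"dy": 0.45,"dz": 4.3,"hand": 0.4}
    - {"ax": 0,"ay": 0,"az": 0,"dx": 0.3,"dy": 0.45,"dz": 5.6,"hand": 0.4}
    - {"ax": 0,"ay": 0,"az": 0,"dx": 0.3,"dy": 0.45,"dz": 5.6,"hand": 0.4}
    - {"ax": 0,"ay": 0,"az": 0,"dx": 0.3,"dy": 0.45,"dz": 5.6,"hand": 0.8}
    - {"ax": 0,"ay": 0,"az": 0,"dx": 0.3,"dy": 0.45,"dz": 5.6,"hand": 0.8}
    - {"ax": 0,"ay": 0,"az": 0,"dx": 0.3,"dy": 0.45,"dz": 5.6,"hand": 0.8}
    - {"ax": 0,"ay": 0,"az": 0,"dx": 0.3,"dy": 0.45,"dz": 5.6,"hand": 0.8}

```text
clock: 8.7
eef_pos: [521.0, 214.1, 36.7]
tool_rot: [3.141, 0.001, 2.674]
force: [0.4, -0.5, 2.2]
width: 26.1
gripper_force: 58.9
```

```bash
python3 -c "
from h import *
go(544,-273,260)"
```

```text
cm [-24.04 -42.41 -22.35] rv [ 0.001  0.001 -0.   ] at [521.  214.1  36.7] w 26.1 t 8.7
```

Call:
send_rows:
  series:
    - {"ax": 0,"ay": 0,"az": 0,"dx": 0,"dy": 0,"dz": -2,"hand": 0.8}
    - {"ax": 0,"ay": 0,"az": 0,"dx": 0,"dy": 0,"dz": -6,"hand": 0.8}
    - {"ax": 0,"ay": 0,"az": 0,"dx": -0.5,"dy": -0.9,"dz": -10,"hand": 0.8}
    - {"ax": 0,"ay": 0,"az": 0,"dx": -2,"dy": -3.5,"dz": -13,"hand": 0.8}
    - {"ax": 0,"ay": 0,"az": 0,"dx": -4,"dy": -7.1,"dz": -15,"hand": 0.8}
    - {"ax": 0,"ay": 0,"az": 0,"dx": -6,"dy": -10.6,"dz": -17,"hand": 0.8}
    - {"ax": 0,"ay": 0,"az": 0,"dx": -8,"dy": -14.1,"dz": -19,"hand": 0.8}
    - {"ax": 0,"ay": 0,"az": 0,"dx": -10.2,"dy": -18,"dz": -21,"hand": 0.8}
    - {"ax": 0,"ay": 0,"az": 0,"dx": -12.4,"dy": -21.9,"dz": -23,"hand": 0.8}
    - {"ax": 0,"ay": 0,"az": 0,"dx": -14.6,"dy": -25.8,"dz": -23,"hand": 0.8}

```text
clock: 9.7
eef_pos: [536.0, -84.1, 269.2]
tool_rot: [3.139, 0.006, 2.674]
force: [1.7, 0.2, 0.0]
width: 25.9
gripper_force: 58.9
```

```bash
python3 -c "
from h import *
go(544,-273,256)"
```

```text
cm [ -9.23 -16.5    1.33] rv [ 0.002  0.006 -0.   ] at [536.  -84.1 269.2] w 25.9 t 9.7
```

Call:
send_rows:
  series:
    - {"ax": 0,"ay": 0,"az": 0,"dx": -2,"dy": -3.5,"dz": 0,"hand": 0.8}
    - {"ax": 0,"ay": 0,"az": 0,"dx": -4,"dy": -7,"dz": 0,"hand": 0.8}
    - {"ax": 0,"ay": 0,"az": 0,"dx": -6,"dy": -10.5,"dz": 0,"hand": 0.8}
    - {"ax": 0,"ay": 0,"az": 0,"dx": -7.8,"dy": -13.8,"dz": 0.3,"hand": 0.8}
    - {"ax": 0,"ay": 0,"az": 0,"dx": -9,"dy": -16,"dz": 0.6,"hand": 0.8}
    - {"ax": 0,"ay": 0,"az": 0,"dx": -9.4,"dy": -16.6,"dz": 1,"hand": 0.8}
    - {"ax": 0,"ay": 0,"az": 0,"dx": -9.4,"dy": -16.6,"dz": 1,"hand": 0.8}
    - {"ax": 0,"ay": 0,"az": 0,"dx": -9.4,"dy": -16.6,"dz": 1,"hand": 0.8}
    - {"ax": 0,"ay": 0,"az": 0,"dx": -9.4,"dy": -16.6,"dz": 1,"hand": 0.8}
    - {"ax": 0,"ay": 0,"az": 0,"dx": -9.4,"dy": -16.6,"dz": 1,"hand": 0.8}

```text
clock: 10.7
eef_pos: [544.0, -271.1, 256.3]
tool_rot: [3.141, 0.0, 2.676]
force: [0.4, -0.3, -1.0]
width: 25.9
gripper_force: 58.9
```

```bash
python3 -c "
from h import *
go(544,-273,192)"
```

```text
cm [-0.09 -0.17  6.43] rv [0.001 0.    0.002] at [ 544.  -271.1  256.3] w 25.9 t 10.7
```

Call:
send_rows:
  series:
    - {"ax": 0,"ay": 0,"az": 0,"dx": -0.1,"dy": -0.1,"dz": 1,"hand": 0.8}
    - {"ax": 0,"ay": 0,"az": 0,"dx": -0.1,"dy": -0.1,"dz": 2.5,"hand": 0.8}
    - {"ax": 0,"ay": 0,"az": 0,"dx": -0.1,"dy": -0.1,"dz": 3.5,"hand": 0.8}
    - {"ax": 0,"ay": 0,"az": 0,"dx": -0.1,"dy": -0.1,"dz": 4.5,"hand": 0.8}
    - {"ax": 0,"ay": 0,"az": 0,"dx": -0.1,"dy": -0.1,"dz": 5.2,"hand": 0.8}
    - {"ax": 0,"ay": 0,"az": 0,"dx": -0.1,"dy": -0.1,"dz": 5.8,"hand": 0.8}
    - {"ax": 0,"ay": 0,"az": 0,"dx": -0.1,"dy": -0.1,"dz": 6.3,"hand": 0.8}
    - {"ax": 0,"ay": 0,"az": 0,"dx": -0.1,"dy": -0.1,"dz": 6.3,"hand": 0.8}

```text
clock: 11.5
eef_pos: [543.6, -274.0, 192.3]
tool_rot: [-3.142, -0.001, 2.674]
force: [1.1, -0.3, -0.6]
width: 25.7
gripper_force: 58.9
```

```bash
python3 -c "
from h import *
go(544,-273,192)"
```

```text
cm [0.01 0.11 0.03] rv [-0.    -0.001 -0.   ] at [ 543.6 -274.   192.3] w 25.7 t 11.5
```

Call:
send_rows:
  series:
    - {"ax": 0,"ay": 0,"az": 0,"dx": 0,"dy": 0.1,"dz": 0,"hand": 0.8}
    - {"ax": 0,"ay": 0,"az": 0,"dx": 0,"dy": 0.1,"dz": 0,"hand": 0.4}
    - {"ax": 0,"ay": 0,"az": 0,"dx": 0,"dy": 0.1,"dz": 0,"hand": 0.4}
    - {"ax": 0,"ay": 0,"az": 0,"dx": 0,"dy": 0.1,"dz": 0,"hand": 0.4}
    - {"ax": 0,"ay": 0,"az": 0,"dx": 0,"dy": 0.1,"dz": -1,"hand": 0.4}
    - {"ax": 0,"ay": 0,"az": 0,"dx": 0,"dy": 0.1,"dz": -4,"hand": 0.4}
    - {"ax": 0,"ay": 0,"az": 0,"dx": 0,"dy": 0.1,"dz": -6,"hand": 0.4}
    - {"ax": 0,"ay": 0,"az": 0,"dx": 0,"dy": 0.1,"dz": -6,"hand": 0.4}

```text
clock: 12.3
eef_pos: [546.3, -274.3, 256.9]
tool_rot: [3.141, 0.007, 2.674]
force: [-0.3, -1.2, -0.6]
width: 51.2
gripper_force: 0.0
```

Run:
```python
from h import *
b=get_image("scene")
cv2.imwrite("pics/c5.png",np.hstack([cv2.resize(b["pixels"][100:240,120:260],(400,400)),cv2.resize(b["pixels"][220:360,345:485],(400,400))])[:,:,::-1])
go(507,289,130)
```

```text
cm [28.85 48.5  12.39] rv [ 0.     0.004 -0.   ] at [ 545.3 -273.8  255. ] w 51.1 t 12.3
```

View pics/c5.png

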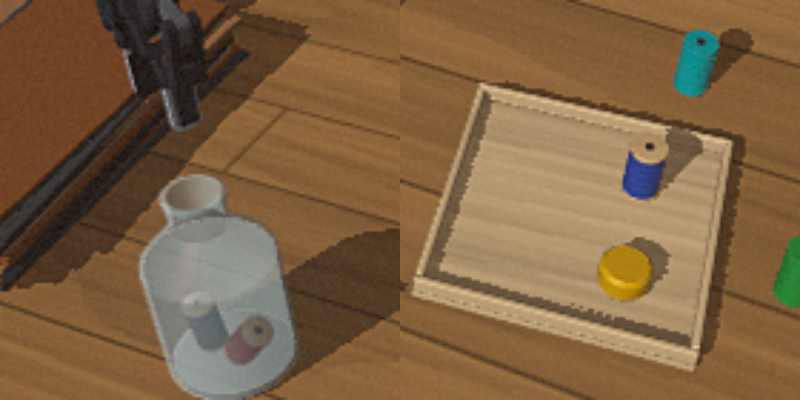

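Red (250,340) and black (205,320) are both in the jar, and blue is still standing at crop (650,147).

Call:
send_rows:
  series:
    - {"ax": 0,"ay": 0,"az": 0,"dx": 1,"dy": 1.7,"dz": -1,"hand": 0.4}
    - {"ax": 0,"ay": 0,"az": 0,"dx": 3,"dy": 5.1,"dz": -1,"hand": 0.4}
    - {"ax": 0,"ay": 0,"az": 0,"dx": 5.4,"dy": 9.1,"dz": 0,"hand": 0.4}
    - {"ax": 0,"ay": 0,"az": 0,"dx": 7.8,"dy": 13.2,"dz": 1,"hand": 0.4}
    - {"ax": 0,"ay": 0,"az": 0,"dx": 10.2,"dy": 17.2,"dz": 2,"hand": 0.4}
    - {"ax": 0,"ay": 0,"az": 0,"dx": 12.7,"dy": 21.4,"dz": 4,"hand": 0.4}
    - {"ax": 0,"ay": 0,"az": 0,"dx": 15.2,"dy": 25.6,"dz": 6,"hand": 0.4}
    - {"ax": 0,"ay": 0,"az": 0,"dx": 17.7,"dy": 29.8,"dz": 8,"hand": 0.4}
    - {"ax": 0,"ay": 0,"az": 0,"dx": 20.2,"dy": 34,"dz": 10,"hand": 0.4}
    - {"ax": 0,"ay": 0,"az": 0,"dx": 22.7,"dy": 38.2,"dz": 12,"hand": 0.4}

```text
clock: 13.35
eef_pos: [513.9, 158.6, 137.0]
tool_rot: [-3.141, -0.001, 2.674]
force: [0.4, 0.5, -0.2]
width: 51.4
gripper_force: 0.0
```

```bash
python3 -c "
from h import *
go(507,289,90)"
```

```text
cm [ 6.49 11.33  4.69] rv [-0.001 -0.001 -0.   ] at [513.9 158.6 137. ] w 51.4 t 13.3
```

Call:
send_rows:
  series:
    - {"ax": 0,"ay": 0,"az": 0,"dx": 1.8,"dy": 3.2,"dz": 1,"hand": 0.4}
    - {"ax": 0,"ay": 0,"az": 0,"dx": 3.6,"dy": 6.3,"dz": 2,"hand": 0.4}
    - {"ax": 0,"ay": 0,"az": 0,"dx": 5.2,"dy": 9,"dz": 3,"hand": 0.4}
    - {"ax": 0,"ay": 0,"az": 0,"dx": 6.2,"dy": 10.8,"dz": 4,"hand": 0.4}
    - {"ax": 0,"ay": 0,"az": 0,"dx": 6.6,"dy": 11.4,"dz": 4.5,"hand": 0.4}
    - {"ax": 0,"ay": 0,"az": 0,"dx": 6.6,"dy": 11.4,"dz": 4.5,"hand": 0.4}
    - {"ax": 0,"ay": 0,"az": 0,"dx": 6.6,"dy": 11.4,"dz": 4.5,"hand": 0.4}
    - {"ax": 0,"ay": 0,"az": 0,"dx": 6.6,"dy": 11.4,"dz": 4.5,"hand": 0.4}

```text
clock: 14.15
eef_pos: [508.1, 286.6, 93.7]
tool_rot: [-3.141, 0.001, 2.671]
force: [0.0, -0.1, -0.9]
width: 50.8
gripper_force: 0.0
```

```bash
python3 -c "
from h import *
go(507,289,36)"
```

```text
cm [0.21 0.16 5.77] rv [-0.     0.001 -0.003] at [508.1 286.6  93.7] w 50.8 t 14.2
```

Call:
send_rows:
  series:
    - {"ax": 0,"ay": 0,"az": 0,"dx": 0.2,"dy": 0.15,"dz": 0.8,"hand": 0.4}
    - {"ax": 0,"ay": 0,"az": 0,"dx": 0.2,"dy": 0.15,"dz": 2.5,"hand": 0.4}
    - {"ax": 0,"ay": 0,"az": 0,"dx": 0.2,"dy": 0.15,"dz": 4.3,"hand": 0.4}
    - {"ax": 0,"ay": 0,"az": 0,"dx": 0.2,"dy": 0.15,"dz": 5.7,"hand": 0.4}
    - {"ax": 0,"ay": 0,"az": 0,"dx": 0.2,"dy": 0.15,"dz": 5.7,"hand": 0.4}
    - {"ax": 0,"ay": 0,"az": 0,"dx": 0.2,"dy": 0.15,"dz": 5.7,"hand": 0.8}
    - {"ax": 0,"ay": 0,"az": 0,"dx": 0.2,"dy": 0.15,"dz": 5.7,"hand": 0.8}
    - {"ax": 0,"ay": 0,"az": 0,"dx": 0.2,"dy": 0.15,"dz": 5.7,"hand": 0.8}
    - {"ax": 0,"ay": 0,"az": 0,"dx": 0.2,"dy": 0.15,"dz": 5.7,"hand": 0.8}

```text
clock: 15.05
eef_pos: [506.8, 291.2, 37.0]
tool_rot: [3.14, 0.001, 2.674]
force: [-0.8, -0.7, 1.6]
width: 26.2
gripper_force: 59.0
```

```bash
python3 -c "
from h import *
go(544,-273,256)"
```

```text
cm [-28.78 -48.65 -21.94] rv [ 0.001  0.001 -0.   ] at [506.8 291.2  37. ] w 26.2 t 15.1
```

Call:
send_rows:
  series:
    - {"ax": 0,"ay": 0,"az": 0,"dx": 0,"dy": 0,"dz": -2,"hand": 0.8}
    - {"ax": 0,"ay": 0,"az": 0,"dx": 0,"dy": 0,"dz": -6,"hand": 0.8}
    - {"ax": 0,"ay": 0,"az": 0,"dx": -0.6,"dy": -1,"dz": -10,"hand": 0.8}
    - {"ax": 0,"ay": 0,"az": 0,"dx": -2.1,"dy": -3.5,"dz": -13,"hand": 0.8}
    - {"ax": 0,"ay": 0,"az": 0,"dx": -4.2,"dy": -7.1,"dz": -15,"hand": 0.8}
    - {"ax": 0,"ay": 0,"az": 0,"dx": -6.3,"dy": -10.6,"dz": -17,"hand": 0.8}
    - {"ax": 0,"ay": 0,"az": 0,"dx": -8.5,"dy": -14.4,"dz": -19,"hand": 0.8}
    - {"ax": 0,"ay": 0,"az": 0,"dx": -10.8,"dy": -18.2,"dz": -21,"hand": 0.8}
    - {"ax": 0,"ay": 0,"az": 0,"dx": -13.1,"dy": -22.1,"dz": -23,"hand": 0.8}
    - {"ax": 0,"ay": 0,"az": 0,"dx": -15.4,"dy": -26,"dz": -23,"hand": 0.8}

```text
clock: 16.05
eef_pos: [528.1, -12.4, 269.5]
tool_rot: [3.138, 0.006, 2.674]
force: [1.6, 0.3, -0.6]
width: 25.8
gripper_force: 59.0
```

```bash
python3 -c "
from h import *
go(544,-273,256)"
```

```text
cm [-13.16 -22.55   1.35] rv [ 0.003  0.006 -0.   ] at [528.1 -12.4 269.5] w 25.8 t 16.1
```

Call:
send_rows:
  series:
    - {"ax": 0,"ay": 0,"az": 0,"dx": -2.2,"dy": -3.8,"dz": 0,"hand": 0.8}
    - {"ax": 0,"ay": 0,"az": 0,"dx": -4.5,"dy": -7.6,"dz": 0,"hand": 0.8}
    - {"ax": 0,"ay": 0,"az": 0,"dx": -6.8,"dy": -11.5,"dz": 0,"hand": 0.8}
    - {"ax": 0,"ay": 0,"az": 0,"dx": -9.1,"dy": -15.4,"dz": 0,"hand": 0.8}
    - {"ax": 0,"ay": 0,"az": 0,"dx": -11.2,"dy": -19,"dz": 0.3,"hand": 0.8}
    - {"ax": 0,"ay": 0,"az": 0,"dx": -12.8,"dy": -21.8,"dz": 0.6,"hand": 0.8}
    - {"ax": 0,"ay": 0,"az": 0,"dx": -13.3,"dy": -22.7,"dz": 1,"hand": 0.8}
    - {"ax": 0,"ay": 0,"az": 0,"dx": -13.3,"dy": -22.7,"dz": 1,"hand": 0.8}
    - {"ax": 0,"ay": 0,"az": 0,"dx": -13.3,"dy": -22.7,"dz": 1,"hand": 0.8}
    - {"ax": 0,"ay": 0,"az": 0,"dx": -13.3,"dy": -22.7,"dz": 1,"hand": 0.8}

```text
clock: 17.05
eef_pos: [543.4, -270.8, 256.5]
tool_rot: [3.14, -0.0, 2.677]
force: [-0.3, 0.5, -0.9]
width: 25.9
gripper_force: 59.0
```

```bash
python3 -c "
from h import *
go(544,-273,192)"
```

```text
cm [-0.15 -0.18  6.45] rv [ 0.001 -0.     0.003] at [ 543.4 -270.8  256.5] w 25.9 t 17.1
```

Call:
send_rows:
  series:
    - {"ax": 0,"ay": 0,"az": 0,"dx": -0.15,"dy": -0.1,"dz": 1,"hand": 0.8}
    - {"ax": 0,"ay": 0,"az": 0,"dx": -0.15,"dy": -0.1,"dz": 2.5,"hand": 0.8}
    - {"ax": 0,"ay": 0,"az": 0,"dx": -0.15,"dy": -0.1,"dz": 3.5,"hand": 0.8}
    - {"ax": 0,"ay": 0,"az": 0,"dx": -0.15,"dy": -0.1,"dz": 4.5,"hand": 0.8}
    - {"ax": 0,"ay": 0,"az": 0,"dx": -0.15,"dy": -0.1,"dz": 5.2,"hand": 0.8}
    - {"ax": 0,"ay": 0,"az": 0,"dx": -0.15,"dy": -0.1,"dz": 5.8,"hand": 0.8}
    - {"ax": 0,"ay": 0,"az": 0,"dx": -0.15,"dy": -0.1,"dz": 6.3,"hand": 0.8}
    - {"ax": 0,"ay": 0,"az": 0,"dx": -0.15,"dy": -0.1,"dz": 6.3,"hand": 0.8}

```text
clock: 17.85
eef_pos: [543.4, -274.6, 192.7]
tool_rot: [-3.142, -0.001, 2.674]
force: [0.1, -1.1, -0.5]
width: 25.8
gripper_force: 59.0
```

```bash
python3 -c "
from h import *
go(544,-273,192)"
```

```text
cm [0.02 0.17 0.07] rv [-0.    -0.001 -0.   ] at [ 543.4 -274.6  192.7] w 25.8 t 17.9
```

Call:
send_rows:
  series:
    - {"ax": 0,"ay": 0,"az": 0,"dx": 0,"dy": 0.15,"dz": 0,"hand": 0.8}
    - {"ax": 0,"ay": 0,"az": 0,"dx": 0,"dy": 0.15,"dz": 0,"hand": 0.4}
    - {"ax": 0,"ay": 0,"az": 0,"dx": 0,"dy": 0.15,"dz": 0,"hand": 0.4}
    - {"ax": 0,"ay": 0,"az": 0,"dx": 0,"dy": 0.15,"dz": 0,"hand": 0.4}
    - {"ax": 0,"ay": 0,"az": 0,"dx": 0,"dy": 0.15,"dz": -1,"hand": 0.4}
    - {"ax": 0,"ay": 0,"az": 0,"dx": 0,"dy": 0.15,"dz": -4,"hand": 0.4}
    - {"ax": 0,"ay": 0,"az": 0,"dx": 0,"dy": 0.15,"dz": -6,"hand": 0.4}
    - {"ax": 0,"ay": 0,"az": 0,"dx": 0,"dy": 0.15,"dz": -6,"hand": 0.4}

```text
clock: 18.65
eef_pos: [546.4, -274.6, 257.3]
tool_rot: [3.141, 0.007, 2.674]
force: [0.6, 0.7, -0.7]
width: 51.2
gripper_force: 0.0
```

Run:
```python
from h import *
b=get_image("scene");a=get_image("top")
cv2.imwrite("pics/c6.png",np.hstack([cv2.resize(b["pixels"][100:240,120:260],(400,400)),cv2.resize(b["pixels"][240:310,245:315],(400,400))])[:,:,::-1])
go(629,-6,140)
```

```text
cm [ 4.54 27.68 11.4 ] rv [ 0.     0.001 -0.   ] at [ 544.5 -273.5  254.1] w 51.2 t 18.8
```

View pics/c6.png

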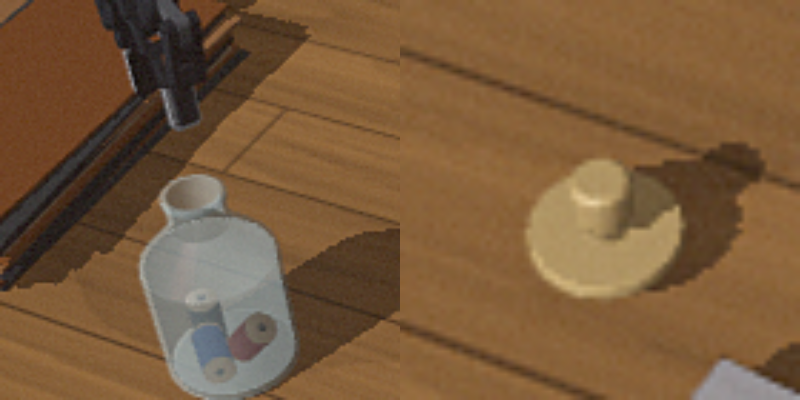

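All three reels are in the jar: blue (212,350), red (250,335) and black (203,305). The lid's knob top is at crop (603,177) and its disc centre is near (605,226).

Run:
```python
from h import *
b=get_image("scene")
print(ray(b,245+203*.175-.4,240+178*.175-.4,50).round(1),ray(b,245+204.5*.175-.4,240+226*.175-.4,22).round(1))
# top-view disc from before: knob at rest (colour mask of the current top image)
a=get_image("top");h=cv2.cvtColor(a["pixels"],cv2.COLOR_RGB2HSV)[200:235,325:362]
m=cv2.inRange(h,(15,60,150),(35,160,255));c=max(cv2.findContours(m,0,2)[0],key=cv2.contourArea);(x,y),r=cv2.minEnclosingCircle(c);print(x,y,r,ray(a,x+325,y+200,20).round(1))
go(629,-6,140)
```

```text
[631.2  -6.6  50. ] [632.1  -7.7  22. ]
18.263158798217773 15.614034652709961 11.84740161895752 [632.   -6.6  20. ]
cm [ 4.42 27.68 11.27] rv [ 0.    -0.002 -0.   ] at [ 543.8 -273.1  252.6] w 51.1 t 18.9
```

Call:
send_rows:
  series:
    - {"ax": 0,"ay": 0,"az": 0,"dx": 0.3,"dy": 2,"dz": -0.5,"hand": 0.4}
    - {"ax": 0,"ay": 0,"az": 0,"dx": 0.9,"dy": 5.5,"dz": -0.5,"hand": 0.4}
    - {"ax": 0,"ay": 0,"az": 0,"dx": 1.5,"dy": 9.5,"dz": 0,"hand": 0.4}
    - {"ax": 0,"ay": 0,"az": 0,"dx": 2.1,"dy": 13.5,"dz": 2,"hand": 0.4}
    - {"ax": 0,"ay": 0,"az": 0,"dx": 2.8,"dy": 17.5,"dz": 4.5,"hand": 0.4}
    - {"ax": 0,"ay": 0,"az": 0,"dx": 3.4,"dy": 21.5,"dz": 7,"hand": 0.4}
    - {"ax": 0,"ay": 0,"az": 0,"dx": 4,"dy": 25,"dz": 9.5,"hand": 0.4}
    - {"ax": 0,"ay": 0,"az": 0,"dx": 4.2,"dy": 27.3,"dz": 12,"hand": 0.4}
    - {"ax": 0,"ay": 0,"az": 0,"dx": 4.2,"dy": 27.8,"dz": 14,"hand": 0.4}
    - {"ax": 0,"ay": 0,"az": 0,"dx": 4.2,"dy": 27.8,"dz": 15,"hand": 0.4}

```text
clock: 19.85
eef_pos: [630.6, -4.3, 100.2]
tool_rot: [-3.14, -0.005, 2.677]
force: [-0.9, -0.4, -0.0]
width: 51.0
gripper_force: 0.0
```

```bash
python3 -c "
from h import *
go(631.5,-6.8,29)"
```

```text
cm [-0.23 -0.17  7.12] rv [-0.002 -0.005  0.003] at [630.6  -4.3 100.2] w 51.0 t 19.9
```

Call:
send_rows:
  series:
    - {"ax": 0,"ay": 0,"az": 0,"dx": -0.2,"dy": -0.15,"dz": 1,"hand": 0.4}
    - {"ax": 0,"ay": 0,"az": 0,"dx": -0.2,"dy": -0.15,"dz": 3,"hand": 0.4}
    - {"ax": 0,"ay": 0,"az": 0,"dx": -0.2,"dy": -0.15,"dz": 4,"hand": 0.4}
    - {"ax": 0,"ay": 0,"az": 0,"dx": -0.2,"dy": -0.15,"dz": 4,"hand": 0.4}
    - {"ax": 0,"ay": 0,"az": 0,"dx": -0.2,"dy": -0.15,"dz": 4,"hand": 0.4}

```text
clock: 20.35
eef_pos: [633.7, -9.3, 63.8]
tool_rot: [3.142, 0.001, 2.673]
force: [0.2, -0.2, 0.0]
width: 51.3
gripper_force: 0.0
```

```bash
python3 -c "
from h import *
go(631.5,-6.8,30)"
```

```text
cm [0.31 0.13 3.38] rv [ 0.     0.001 -0.001] at [633.7  -9.3  63.8] w 51.3 t 20.4
```

Call:
send_rows:
  series:
    - {"ax": 0,"ay": 0,"az": 0,"dx": 0.2,"dy": 0.1,"dz": 1,"hand": 0.4}
    - {"ax": 0,"ay": 0,"az": 0,"dx": 0.25,"dy": 0.1,"dz": 2.2,"hand": 0.4}
    - {"ax": 0,"ay": 0,"az": 0,"dx": 0.25,"dy": 0.1,"dz": 3.2,"hand": 0.4}
    - {"ax": 0,"ay": 0,"az": 0,"dx": 0.25,"dy": 0.1,"dz": 3.3,"hand": 0.4}
    - {"ax": 0,"ay": 0,"az": 0,"dx": 0.25,"dy": 0.1,"dz": 3.3,"hand": 0.4}
    - {"ax": 0,"ay": 0,"az": 0,"dx": 0.25,"dy": 0.1,"dz": 3.3,"hand": 0.85}
    - {"ax": 0,"ay": 0,"az": 0,"dx": 0.25,"dy": 0.1,"dz": 3.3,"hand": 0.85}
    - {"ax": 0,"ay": 0,"az": 0,"dx": 0.25,"dy": 0.1,"dz": 3.3,"hand": 0.85}
    - {"ax": 0,"ay": 0,"az": 0,"dx": 0.25,"dy": 0.1,"dz": 3.3,"hand": 0.85}
    - {"ax": 0,"ay": 0,"az": 0,"dx": 0.25,"dy": 0.1,"dz": 3.3,"hand": 0.85}

```text
clock: 21.35
eef_pos: [632.2, -6.6, 30.9]
tool_rot: [3.141, 0.001, 2.674]
force: [1.4, -0.4, 5.1]
width: 21.6
gripper_force: 59.0
```

```bash
python3 -c "
from h import *
go(544,-273,250)"
```

```text
cm [ -4.17 -27.74 -21.92] rv [ 0.001  0.001 -0.   ] at [632.2  -6.6  30.9] w 21.6 t 21.4
```

Call:
send_rows:
  series:
    - {"ax": 0,"ay": 0,"az": 0,"dx": 0,"dy": 0,"dz": -2,"hand": 0.85}
    - {"ax": 0,"ay": 0,"az": 0,"dx": 0,"dy": 0,"dz": -5.5,"hand": 0.85}
    - {"ax": 0,"ay": 0,"az": 0,"dx": 0,"dy": 0,"dz": -10,"hand": 0.85}
    - {"ax": 0,"ay": 0,"az": 0,"dx": -0.2,"dy": -1.5,"dz": -14.5,"hand": 0.85}
    - {"ax": 0,"ay": 0,"az": 0,"dx": -0.6,"dy": -4,"dz": -18.5,"hand": 0.85}
    - {"ax": 0,"ay": 0,"az": 0,"dx": -1,"dy": -7,"dz": -21.5,"hand": 0.85}
    - {"ax": 0,"ay": 0,"az": 0,"dx": -1.6,"dy": -10.5,"dz": -22.5,"hand": 0.85}
    - {"ax": 0,"ay": 0,"az": 0,"dx": -2.1,"dy": -14,"dz": -22.5,"hand": 0.85}
    - {"ax": 0,"ay": 0,"az": 0,"dx": -2.6,"dy": -17.5,"dz": -22.5,"hand": 0.85}
    - {"ax": 0,"ay": 0,"az": 0,"dx": -3.2,"dy": -21,"dz": -22.5,"hand": 0.85}

```text
clock: 22.35
eef_pos: [564.3, -209.5, 255.1]
tool_rot: [-3.142, -0.001, 2.674]
force: [0.3, -0.7, -0.8]
width: 21.6
gripper_force: 58.8
```

```bash
python3 -c "
from h import *
go(544,-273,250)"
```

```text
cm [-1.05 -6.59  0.51] rv [-0.    -0.001 -0.   ] at [ 564.3 -209.5  255.1] w 21.6 t 22.4
```

Call:
send_rows:
  series:
    - {"ax": 0,"ay": 0,"az": 0,"dx": -0.5,"dy": -3,"dz": 0.2,"hand": 0.85}
    - {"ax": 0,"ay": 0,"az": 0,"dx": -0.8,"dy": -5.3,"dz": 0.4,"hand": 0.85}
    - {"ax": 0,"ay": 0,"az": 0,"dx": -1,"dy": -6.6,"dz": 0.6,"hand": 0.85}
    - {"ax": 0,"ay": 0,"az": 0,"dx": -1,"dy": -6.7,"dz": 1,"hand": 0.85}
    - {"ax": 0,"ay": 0,"az": 0,"dx": -1,"dy": -6.7,"dz": 2,"hand": 0.85}
    - {"ax": 0,"ay": 0,"az": 0,"dx": -1,"dy": -6.7,"dz": 2.5,"hand": 0.85}
    - {"ax": 0,"ay": 0,"az": 0,"dx": -1,"dy": -6.7,"dz": 2.5,"hand": 0.85}
    - {"ax": 0,"ay": 0,"az": 0,"dx": -1,"dy": -6.7,"dz": 2.5,"hand": 0.85}
    - {"ax": 0,"ay": 0,"az": 0,"dx": -1,"dy": -6.7,"dz": 2.5,"hand": 0.85}

```text
clock: 23.25
eef_pos: [544.6, -272.3, 230.5]
tool_rot: [3.142, 0.0, 2.675]
force: [0.3, -0.8, -0.7]
width: 21.9
gripper_force: 58.9
```

Run:
```python
from h import *
b=get_image("scene");a=get_image("top")
go(544,-273,197)
P=[np.ascontiguousarray(cv2.resize(b["pixels"][120:210,145:235],(400,400),interpolation=2)),np.ascontiguousarray(cv2.resize(a["pixels"][200:290,425:515],(400,400),interpolation=2))]
e=read_state()["eef_pos"]
for i,(im,o) in enumerate(((b,[145,120]),(a,[425,200]))):
    for X,c in(([e[0],e[1],e[2]-31],(0,255,0)),([544,-273,180],(255,255,0))):
        p=(proj(im,X)-o)*400/90; cv2.circle(P[i],tuple(int(k) for k in p),2,c,-1)
    for r,z,c in((30,e[2]-9,(0,255,0)),):
        t=np.linspace(0,6.28,40);q=np.array([(proj(im,[e[0]+r*np.cos(k),e[1]+r*np.sin(k),z])-o)*400/90 for k in t]).astype(int);cv2.polylines(P[i],[q],True,c,1)
    t=np.linspace(0,6.28,40);q=np.array([(proj(im,[544+26*np.cos(k),-273+26*np.sin(k),180])-o)*400/90 for k in t]).astype(int);cv2.polylines(P[i],[q],True,(255,255,0),1)
cv2.imwrite("pics/c7.png",np.hstack(P)[:,:,::-1])
```

```text
cm [ 0.03 -0.06  3.36] rv [0.    0.001 0.   ] at [ 544.5 -272.6  230.6] w 21.5 t 23.4
```

View pics/c7.png

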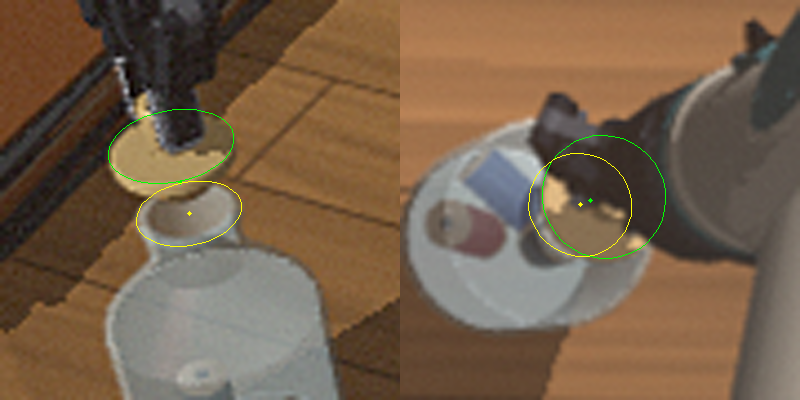

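The disc and the lip both agree with the drawn circles to within about 1 mm, so I lower the lid gently.

Call:
send_rows:
  series:
    - {"ax": 0,"ay": 0,"az": 0,"dx": 0,"dy": 0,"dz": 0.6,"hand": 0.85}
    - {"ax": 0,"ay": 0,"az": 0,"dx": 0,"dy": 0,"dz": 1.2,"hand": 0.85}
    - {"ax": 0,"ay": 0,"az": 0,"dx": 0,"dy": 0,"dz": 1.7,"hand": 0.85}
    - {"ax": 0,"ay": 0,"az": 0,"dx": 0,"dy": 0,"dz": 2.1,"hand": 0.85}
    - {"ax": 0,"ay": 0,"az": 0,"dx": 0,"dy": 0,"dz": 2.1,"hand": 0.85}
    - {"ax": 0,"ay": 0,"az": 0,"dx": 0,"dy": 0,"dz": 2.1,"hand": 0.85}

```text
clock: 23.95
eef_pos: [544.2, -272.8, 209.2]
tool_rot: [3.142, -0.0, 2.674]
force: [-0.1, -0.6, -0.6]
width: 21.9
gripper_force: 58.9
```

```bash
python3 -c "
from h import *
go(544,-273,197);print(read_state()['force'])"
```

```text
cm [ 0.   -0.03  1.22] rv [ 0. -0. -0.] at [ 544.2 -272.8  209.2] w 21.9 t 23.9
[-0.11070679 -0.58139063 -0.57973101]
```

Call:
send_rows:
  series:
    - {"ax": 0,"ay": 0,"az": 0,"dx": 0,"dy": 0,"dz": 0.3,"hand": 0.85}
    - {"ax": 0,"ay": 0,"az": 0,"dx": 0,"dy": 0,"dz": 0.6,"hand": 0.85}
    - {"ax": 0,"ay": 0,"az": 0,"dx": 0,"dy": 0,"dz": 0.9,"hand": 0.85}
    - {"ax": 0,"ay": 0,"az": 0,"dx": 0,"dy": 0,"dz": 1.1,"hand": 0.85}
    - {"ax": 0,"ay": 0,"az": 0,"dx": 0,"dy": 0,"dz": 1.1,"hand": 0.85}

```text
clock: 24.45
eef_pos: [543.7, -273.0, 197.7]
tool_rot: [-3.141, -0.001, 2.674]
force: [-2.1, -1.1, -1.8]
width: 21.7
gripper_force: 58.8
```

```bash
python3 -c "
from h import *
go(544,-273,197);print(read_state()['force'])"
```

```text
cm [-0.03  0.01  0.07] rv [-0.001 -0.001 -0.   ] at [ 543.7 -273.   197.7] w 21.7 t 24.4
[-2.08156266 -1.14562683 -1.76803055]
```

Call:
send_rows:
  series:
    - {"ax": 0,"ay": 0,"az": 0,"dx": 0,"dy": 0,"dz": 0,"hand": 0.7}
    - {"ax": 0,"ay": 0,"az": 0,"dx": 0,"dy": 0,"dz": 0,"hand": 0.5}
    - {"ax": 0,"ay": 0,"az": 0,"dx": 0,"dy": 0,"dz": 0,"hand": 0.4}
    - {"ax": 0,"ay": 0,"az": 0,"dx": 0,"dy": 0,"dz": 0,"hand": 0.4}
    - {"ax": 0,"ay": 0,"az": 0,"dx": 0,"dy": 0,"dz": -1,"hand": 0.4}
    - {"ax": 0,"ay": 0,"az": 0,"dx": 0,"dy": 0,"dz": -3,"hand": 0.4}
    - {"ax": 0,"ay": 0,"az": 0,"dx": 0,"dy": 0,"dz": -6,"hand": 0.4}
    - {"ax": 0,"ay": 0,"az": 0,"dx": 0,"dy": 0,"dz": -10,"hand": 0.4}
    - {"ax": 0,"ay": 0,"az": 0,"dx": 0,"dy": 0,"dz": -12,"hand": 0.4}
    - {"ax": 0,"ay": 0,"az": 0,"dx": 0,"dy": 0,"dz": -12,"hand": 0.4}

```text
clock: 25.45
eef_pos: [546.1, -273.8, 322.9]
tool_rot: [3.141, 0.008, 2.674]
force: [-0.4, 0.2, -0.1]
width: 50.9
gripper_force: 0.0
```

Run:
```python
from h import *
b=get_image("scene")
o=[120,100];P=np.ascontiguousarray(cv2.resize(b["pixels"][100:250,120:270],(600,600),interpolation=2))
t=np.linspace(0,6.28,40);q=np.array([(proj(b,[544+30*np.cos(k),-273+30*np.sin(k),188])-o)*4 for k in t]).astype(int);cv2.polylines(P,[q],True,(0,255,0),1)
cv2.imwrite("pics/c8.png",P[:,:,::-1])
```

```text
(no output)
```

View pics/c8.png

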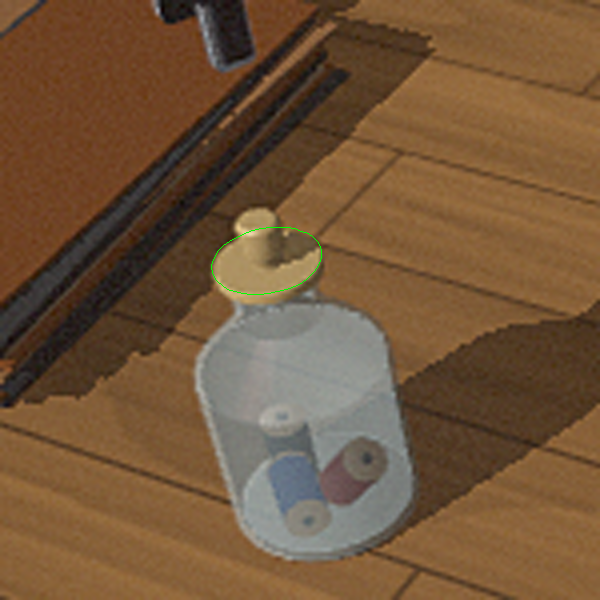

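The lid sits flat and centred on the rim, matching the drawn disc at (267,261). All three reels are inside and the gripper is clear.

```bash
python3 -c "
from h import *
print(finish_job())"
```

```text
the job is handed in; nothing more can be done
None
```

The red, black and blue reels are in the jar with the lid flat on its rim, and the job was handed in at about 25.5 s; no verdict came back, but the last picture shows the lid seated, the jar upright in place and the gripper clear.

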